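Put the rock samples back into their class trays

TASK

Put the five loose rocks away by class: the two igneous ones (black basalt lump and small reddish-brown granite pebble) into the red tray, the two sedimentary ones (cream limestone and tan sandstone) into the yellow tray, and the metamorphic one (dark green serpentinite) into the green tray. Set each down, without dropping it, so that it lies on the floor of its tray inside the rim, not on top of another rock. Leave the red-capped dropper bottle and the jar of pale sand standing where they are.

Things in the scene. Friction and masses are not known exactly. Their poses are not given: they have to be found in the camera images.
- basalt_mid (a point): black, pitted basalt lump, the largest rock, 56 x 54 x 42 mm high; igneous; loose, about 0.22 kg. The point is its centre, half-way up; its own z axis is up at the start, x and y are the axes of the sizes. Can be pinched from above along its x or y.
- granite_mid (a point): dark reddish-brown granite pebble, the smallest rock, 19 (x) x 23 (y) x 15 mm high; igneous; loose, about 12 g. The point is its centre, half-way up; its own z axis is up at the start, x and y are the axes of the sizes. Can be pinched from above along its x or y.
- limestone_mid (a point): cream-white fossil limestone pebble, flattish and oval, 41 (x) x 53 (y) x 26 mm high; sedimentary; loose, about 90 g. The point is its centre, half-way up; its own z axis is up at the start, x and y are the axes of the sizes. Can be pinched from above along its x or y.
- sandstone_mid (a point): tan (light orange-brown) sandstone piece, 40 x 39 x 31 mm high; sedimentary; loose, about 50 g. The point is its centre, half-way up; its own z axis is up at the start, x and y are the axes of the sizes. Can be pinched from above along its x or y.
- serpentinite_mid (a point): dark green serpentinite piece, 39 (x) x 35 (y) x 31 mm high; metamorphic; loose, about 60 g. The point is its centre, half-way up; its own z axis is up at the start, x and y are the axes of the sizes. Can be pinched from above along its x or y.
- red_tray: red plastic tray for igneous rocks, fixed to the worktop, open on top: outside 122 (x) x 174 (y) mm, inside 110 x 162 mm, walls 6 mm thick with the rim 17 mm high, floor 4 mm thick. Origin at the centre of its underside; y runs along its long side, z is up.
- yellow_tray: yellow plastic tray for sedimentary rocks, fixed to the worktop, open on top: outside 122 (x) x 174 (y) mm, inside 110 x 162 mm, walls 6 mm thick with the rim 17 mm high, floor 4 mm thick. Origin at the centre of its underside; y runs along its long side, z is up.
- green_tray: green plastic tray for metamorphic rocks, fixed to the worktop, open on top: outside 122 (x) x 174 (y) mm, inside 110 x 162 mm, walls 6 mm thick with the rim 17 mm high, floor 4 mm thick. Origin at the centre of its underside; y runs along its long side, z is up.
- dropper: bystander: white dropper bottle with a red cap standing on the worktop, 32 mm across, 98 mm high; loose. Origin at the centre of its underside, z up.
- jar: bystander: glass jar of pale sand with a black cap standing on the worktop, 51 mm across, 75 mm high; loose. Origin at the centre of its underside, z up.
There are look-alikes about, which are no part of the job. What is shaped like the part that bears sandstone_mid but blue or pink is not meant.

How it is judged:
By the outcome, as a careful person would: the job done as asked, in the order asked, and still so for the second after the job is handed in, with the robot touching nothing.
It also fails if it takes over 115 s, if anything falls off the work surface, if the arm or the gripper's body presses on something with over 40 N, if the wrist force passes 120 N, or if a joint passes its speed limit or range.

ROBOT

A 6-joint arm with a two-finger parallel gripper is mounted at the origin on a cart in front of the work surface, level with it; the furniture and walls round the work are solid. World frame = base frame: x ahead of the robot, y to its left, z up, the work surface at z = 0. Lengths are in mm, angles in rad, forces in N, time in s.
With the tool pointing down it reaches from about 275 to 750 mm from the base axis. Payload 10.2 kg.
Tool frame: the origin (TCP) lies at the very end of the fingers, on their centre line; the grasp point (between the pads) lies 19 mm behind it; z points along the fingers, y is the line along which they close (so a half turn about z gives the same grasp; the last joint's range is limited). The gripper opens to 85 mm and grips with 20 to 120 N. Pads are 22 mm wide; open, the fingers measure 114 mm over their backs; the gripper's body (76 mm by 85 mm) begins 54 mm behind the grasp point. The pads swing forward as they close: fully open they stand 13 mm farther back than shut.
Start: joints at [1.122, 0.313, 1.498, -0, 1.331, -0.223], TCP at [117.553, 511.676, 231.294] pointing down, gripper open.
Joint ranges: [-2.94, 2.94], [-0.97, 2.17], [0.19, 2.56], [-1.23, 4.37], [0.02, 3.11], [-2.88, 2.88]. Speed limits (rad/s): [2.39, 2.39, 3.01, 3.14, 3.14, 3.14].

INTERFACE

Orientations are given as a unit quaternion [w, x, y, z].
In Python, from rig import telemetry, optics, ctrl gives the robot as it stands.
- The arm moves only by the tool servo_tool, never from a script. Its argument "deltas" is a list of rows, each a list of 3 entries, a list of its own where there are three numbers: the shift along the tool's x, y, z in units of 20 cm (1.0 is 20 cm), then the turn, a rotation vector about the tool's x, y, z in units of 90 degrees (1.0 is 90 degrees), then the opening, from 0 (shut) to 1 (fully open). A call has 1 to 8 rows; each row shifts and turns the commanded pose from where the row before left it, along the tool's axes as they then stand; what a row does not reach is not made up. A row lasts 1/10 s, in which the tool goes at most 50 mm and 8.59 degrees, less where a joint would pass 70% of its speed; a pose out of reach is approached as far as the arm can. A call with a number of a shift or a turn outside -1 to 1 is refused whole. A call with a gripper value outside its range is refused whole. The fingers move at their own pace and stop on an object; "squeeze" is the grip in N (left out, the last holds). Time passes only in rows, so rows that do not move let the fingers close. It gives the time, the measured TCP pose, the force, the opening and the grip force at its end, in the units of the state.
- telemetry.sense(): the state, without advancing time (a new reading comes with each control period).
- optics.capture(name): name is "side" or "top" or "wrist"; returns the picture (480x640x3 uint8, blue, green, red); there is no depth.
- optics.camera_model(name): a dict with "vfov" (degrees; the focal length in pixels is half the picture's height over the tangent of half this angle, whatever the lens; pixels are square), "cx", "cy" (the principal point, pixels), "R" (3x3) and "t" (3): a world point X has camera coordinates R X + t; the wrist camera has in their place "mount" (4x4, takes a point from camera to tool coordinates, whose origin is the TCP and whose axes are the flange's). Camera axes: x right, y down, z forward; pixel columns grow to the right and rows downward; lengths in mm; the calibration is good to about 2 mm. A picture is of the moment at which its call begins: read the wrist's pose just before it. camera_model takes no time and is no camera call.
- ctrl.finish_job(): hands the job in; it is judged then, once.
The state is a dict: "time_s": time; "joints": joint angles; "dq": joint speeds; "tau": joint torques, N m; "eef_pos": TCP position; "ee_rot": TCP orientation; "force": force on the tool from outside, world axes, zero at the start; "wrist_torque": the same for the moment, N m; "grip_width": opening from 0.0 (shut) to 1.0 (fully open); "grip_force": force on a finger pad.
Only numpy, scipy, OpenCV 4.12 (cv2) and the standard library are available. Lean on these libraries where they do the work, as an engineer would, in place of code of your own. Each camera call takes 0.05 s, during which the arm holds its last target. There are 200 camera calls.

## Working session

There is one attempt and no reset: what is moved stays moved. The work goes in short steps, Python scripts to look and compute and a tool call to move; the robot and the scene stay as the last step left them, time stands still between calls to the robot, and variables do not carry over. Pictures are saved under pics/ and viewed, at most 14 in all, crops included, and the job is handed in when it is done.

Besides the shell and the picture viewer there is one more tool, called after "Emit:" as name(argument=value, ...), one argument or row to a line, values as JSON. servo_tool: Moves the arm, as the interface text tells. Its arguments: {"type":"object","properties":{"deltas":{"type":"array"},"squeeze":{"type":"number"}},"required":["deltas"]}

```bash
mkdir -p pics; ls
python3 - <<'E'
from rig import telemetry, optics
import cv2,numpy as np
s=telemetry.sense(); print({k:np.round(v,3).tolist() for k,v in s.items()})
for n in ("top","side"):
    cv2.imwrite(f"pics/{n}0.png",optics.capture(n)); m=optics.camera_model(n)
    print(n,m)
print(optics.camera_model("wrist"))
E
```

```text
pics
{'time_s': 0.0, 'joints': [1.122, 0.313, 1.498, 0.0, 1.331, -0.223], 'dq': [0.0, -0.002, -0.001, 0.001, -0.0, -0.001], 'tau': [-0.001, -41.228, -25.974, -0.0, 0.004, 0.0], 'eef_pos': [117.435, 511.437, 230.737], 'ee_rot': [-0.0, 0.113, 0.994, -0.001], 'force': [0.109, 0.082, -0.044], 'wrist_torque': [0.005, 0.014, 0.027], 'grip_force': 0.0, 'grip_width': 0.995}
top {'vfov': 46.03308609632562, 'cx': 319.7955328884953, 'cy': 235.31995560875438, 'R': array([[ 0.00898052, -0.99987996,  0.01262574],
       [-0.99347749, -0.01035693, -0.11355709],
       [ 0.11367423, -0.01152359, -0.99345125]]), 't': array([  37.37536425,  610.19731037, 1472.7676597 ])}
side {'vfov': 42.14677794231848, 'cx': 318.00347080924325, 'cy': 239.81750462041214, 'R': array([[-0.94178022, -0.33540996, -0.02345578],
       [-0.11060509,  0.37492962, -0.92043158],
       [ 0.31751619, -0.86424993, -0.39019935]]), 't': array([ 586.40109177,   86.93586368, 1311.61244867])}
{'vfov': 65.61486732337085, 'cx': 325.6686747353038, 'cy': 243.823389871801, 'mount': array([[-1.32906742e-03, -9.50176841e-01, -3.11708526e-01,
         7.87584411e+01],
       [ 9.99998413e-01, -1.63261447e-03,  7.12868364e-04,
        -5.39314975e-01],
       [-1.18625086e-03, -3.11707084e-01,  9.50177503e-01,
        -1.42888961e+02],
       [ 0.00000000e+00,  0.00000000e+00,  0.00000000e+00,
         1.00000000e+00]])}
```

View pics/top0.png

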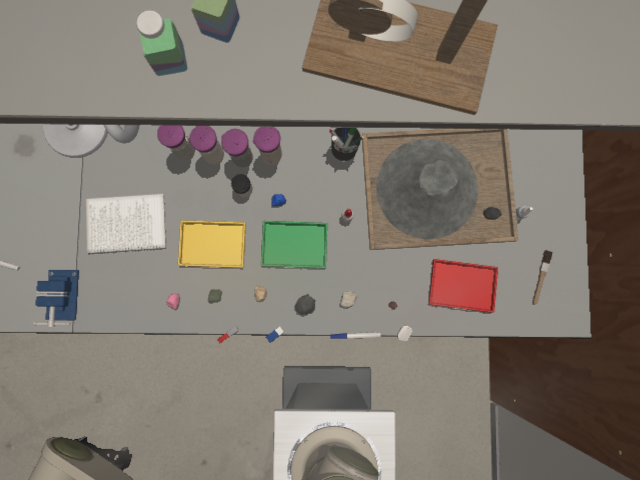

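View pics/side0.png

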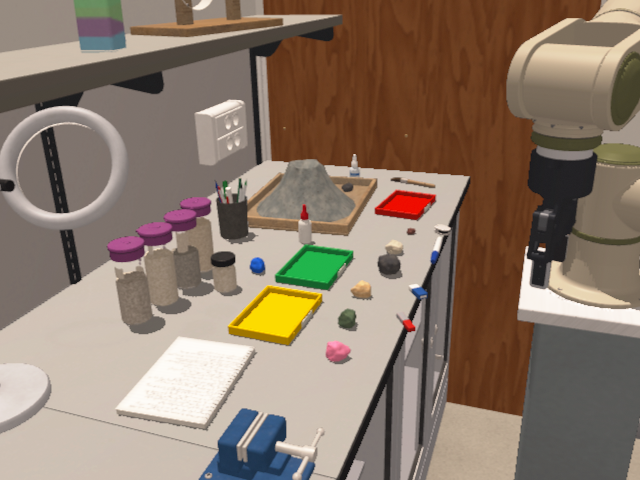

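The top view shows, left to right:
- pink look-alike (173,300)
- dark green serpentinite (215,296)
- tan sandstone (260,294)
- black basalt (305,305)
- cream limestone (348,299)
- granite (393,305)

The other candidates are a blue look-alike at (279,200), a dark stone on the volcano board (492,213) and a white item at the edge (405,334). None of these matches a rock description and loose position as well as the ones in the row. Trays: yellow (212,245), green (294,245), red (464,286). I'll measure these and make an enlarged crop.

```bash
cat > h.py <<'E'
import cv2,numpy as np
from rig import telemetry, optics
from scipy.spatial.transform import Rotation as Ro
def cam(name):
    m=optics.camera_model(name); f=240/np.tan(np.radians(m["vfov"]/2))
    K=np.array([[f,0,m["cx"]],[0,f,m["cy"]],[0,0,1]])
    if name!="wrist": return K,m["R"],m["t"]
    s=telemetry.sense(); T=np.eye(4); T[:3,:3]=Ro.from_quat(s["ee_rot"],scalar_first=True).as_matrix(); T[:3,3]=s["eef_pos"]
    C=np.linalg.inv(T@m["mount"]); return K,C[:3,:3],C[:3,3]
def world(c,uv,z):
    K,R,t=c; uv=np.atleast_2d(np.asarray(uv,float)); r=np.c_[uv,np.ones(len(uv))]@np.linalg.inv(K).T@R
    o=-R.T@t; return o+r*((z-o[2])/r[:,2])[:,None]
def proj(c,X):
    K,R,t=c; p=(K@(R@np.atleast_2d(X).T+t[:,None])).T; return p[:,:2]/p[:,2:]
E
python3 - <<'E'
from h import *
c=cam("top"); im=cv2.imread("pics/top0.png")
for n,p,z in [("serp",(215,296),15),("sand",(260,294),15),("bas",(305,305),21),("lime",(348,299),13),("gran",(393,305),8),("drop",(348,216),50),("jar",(241,185),60),("white",(405,334),5)]:
    print(n,world(c,p,z).round()[0])
hsv=cv2.cvtColor(im,cv2.COLOR_BGR2HSV)
for n,lo,hi,b in [("yellow",20,33,(170,215,255,275)),("green",60,80,(255,215,335,275)),("red",0,8,(425,250,505,320))]:
    m=cv2.inRange(hsv,(lo,150,60),(hi,255,255)); M=np.zeros_like(m); M[b[1]:b[3],b[0]:b[2]]=m[b[1]:b[3],b[0]:b[2]]
    pts=np.argwhere(M)[:,::-1]; w=world(c,pts,15)[:,:2].astype(np.float32); print(n,cv2.minAreaRect(w))
cv2.imwrite("pics/crop.png",cv2.resize(im[270:345,150:420],None,fx=2.9,fy=2.9,interpolation=cv2.INTER_CUBIC))
E
```

```text
serp [446. 321.  15.]
sand [453. 201.  15.]
bas [425.  81.  21.]
lime [442. -34.  13.]
gran [ 427. -155.    8.]
drop [660. -31.  50.]
jar [739. 253.  60.]
white [ 350. -187.    5.]
yellow ((587.9981689453125, 333.9512939453125), (171.87803649902344, 118.26075744628906), 88.70735168457031)
green ((0.0, 0.0), (0.0, 0.0), 0.0)
red ((480.97100830078125, -343.36676025390625), (174.29705810546875, 121.9710464477539), 83.20655822753906)
```

View pics/crop.png

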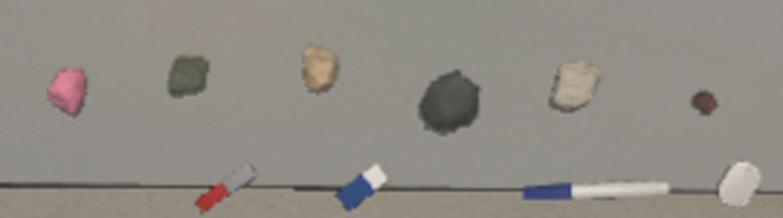

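The crop confirms the identities: serpentinite (188,75), sandstone (320,68), basalt (450,100), limestone (575,85), granite (705,102). The pink rock (68,90) and the white piece on the edge (740,183) aren't part of the job. I'll move over them for close-ups.

Emit:
servo_tool(
  deltas=[
    [[0,0,0],[0,0,-0.07],1],
    [[0,0,0],[0,0,-0.074],1],
    [[-0.14,-0.145,0],[0,0,0],1],
    [[-0.14,-0.145,0],[0,0,0],1],
    [[-0.14,-0.145,0],[0,0,0],1],
    [[-0.14,-0.145,0],[0,0,0],1],
    [[-0.14,-0.145,0],[0,0,0],1],
    [[-0.14,-0.145,0],[0,0,0],1],
  ],
  squeeze=40,
)

```text
time_s: 0.9
eef_pos: [286.4, 336.4, 231.2]
ee_rot: [-0.0, -0.0, 1.0, -0.0]
force: [0.1, 0.5, -0.1]
grip_width: 1.0
grip_force: 0.0
```

Emit:
servo_tool(
  deltas=[
    [[-0.14,-0.145,0],[0,0,0],1],
    [[-0.14,-0.145,0],[0,0,0],1],
    [[-0.14,-0.145,0],[0,0,0],1],
    [[-0.14,-0.145,0],[0,0,0],1],
    [[-0.14,-0.145,0],[0,0,0],1],
    [[0,0,0],[0,0,0],1],
    [[0,0,0],[0,0,0],1],
  ],
)

```text
time_s: 1.6
eef_pos: [425.6, 192.5, 230.9]
ee_rot: [-0.001, 0.001, 1.0, 0.0]
force: [-0.2, 0.4, -0.2]
grip_width: 1.001
grip_force: 0.0
```

```bash
cat > look.py <<'E'
from h import *
import sys
tag=sys.argv[1]
names=sys.argv[2:]
est=dict(serp=(446,321,15),sand=(453,201,15),bas=(425,81,21),lime=(442,-34,13),gran=(427,-155,8))
s=telemetry.sense(); print(s["eef_pos"].round(1) if hasattr(s["eef_pos"],'round') else s["eef_pos"],np.round(s["ee_rot"],4))
c=cam("wrist"); im=optics.capture("wrist"); lab=cv2.cvtColor(im,cv2.COLOR_BGR2LAB).astype(float)
vis=im.copy()
for n in names:
    e=est[n]; u,v=proj(c,e)[0].astype(int); r=55
    y0,x0=max(v-r,0),max(u-r,0); P=lab[y0:v+r,x0:u+r]; 
    bg=np.median(P.reshape(-1,3),0); d=np.linalg.norm(P-bg,axis=2)
    m=cv2.morphologyEx((d>(22)).astype(np.uint8),cv2.MORPH_OPEN,np.ones((3,3)))
    k,L,st,ce=cv2.connectedComponentsWithStats(m)
    j=1+np.argmax(st[1:,4]-0.01*np.hypot(*(ce[1:]-r).T)); pts=np.argwhere(L==j)[:,::-1]+[x0,y0]
    w=world(c,pts,e[2])[:,:2].astype(np.float32); R=cv2.minAreaRect(w); h=cv2.convexHull(w)[:,0]
    wid={a:round(float(np.ptp(h@[np.cos(np.radians(a)),np.sin(np.radians(a))]))) for a in range(0,180,15)}
    print(n,(u,v),"centroid",w.mean(0).round(1),"rect",np.round(R[0],1),np.round(R[1],1),round(R[2]),wid)
    cv2.drawContours(vis,[pts[np.newaxis].reshape(-1,1,2)[cv2.convexHull(pts.astype(np.int32),returnPoints=False)[:,0]].astype(np.int32)],-1,(255,0,255),1)
cv2.imwrite(f"pics/{tag}.png",vis)
E
python3 look.py w1 serp sand bas
```

```text
[425.6 192.5 230.9] [-6.e-04  6.e-04  1.e+00  0.e+00]
serp (np.int64(454), np.int64(226)) centroid [446.3 320.8] rect [445.3 320.1] [39.4 41.4] 80 {0: 40, 15: 43, 30: 45, 45: 44, 60: 43, 75: 40, 90: 42, 105: 44, 120: 44, 135: 46, 150: 45, 165: 43}
sand (np.int64(334), np.int64(233)) centroid [444.7 202. ] rect [446.6 200.5] [32.8 31.4] 1 {0: 33, 15: 35, 30: 35, 45: 35, 60: 35, 75: 33, 90: 31, 105: 35, 120: 39, 135: 42, 150: 41, 165: 38}
bas (np.int64(210), np.int64(207)) centroid [424.5  83. ] rect [424.9  83.4] [51.  68.8] 36 {0: 64, 15: 57, 30: 52, 45: 51, 60: 53, 75: 56, 90: 62, 105: 66, 120: 68, 135: 70, 150: 71, 165: 69}
```

View pics/w1.png

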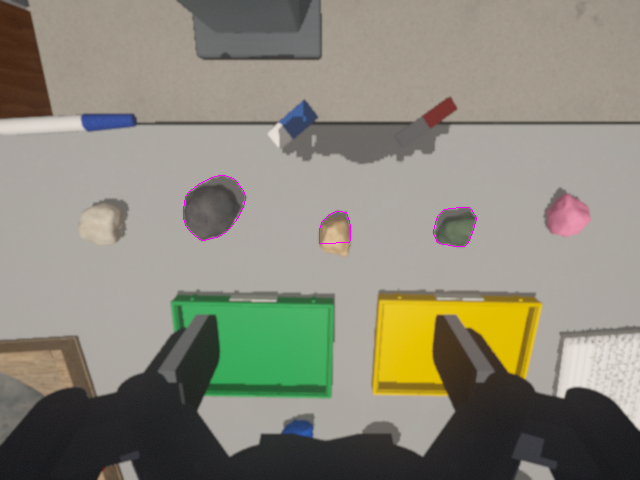

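The wrist view from above shows basalt (212,208), sandstone (336,233) and serpentinite (455,227). Limestone is at (102,223), and the green tray spans (173-333, 293-397). I'll enlarge the crop for the rocks' orientation and get the tray poses from this view.

Run:
```python
from h import *
c=cam("wrist"); im=cv2.imread("pics/w1.png")
print("sand",world(c,[(336,234)],15).round(1))
for n,p in [("g",[(172,294),(334,298),(333,397)]),("y",[(376,294),(540,298),(374,394)])]: print(n,world(c,p,17).round(0)[:,:2].tolist())
crops=[cv2.resize(im[v-40:v+40,u-40:u+40],(260,260),interpolation=cv2.INTER_CUBIC) for u,v in [(212,208),(336,233),(455,227)]]
cv2.imwrite("pics/c3.png",np.hstack(crops))
```

```text
sand [[453.6 203.   15. ]]
g [[519.0, 30.0], [524.0, 201.0], [651.0, 201.0]]
y [[519.0, 246.0], [524.0, 420.0], [647.0, 249.0]]
```

View pics/c3.png

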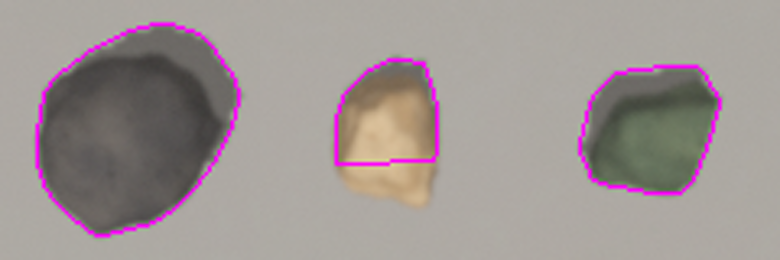

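Ignoring the shadows (they fall up and to the right), the rock centres are basalt (212,213), sandstone (335,235) and serpentinite (456,231). Basalt is first.

Run:
```python
from h import *
c=cam("wrist")
for p,z in [((212.3,212.6),21),((334.8,234.8),15),((455.6,231.3),15)]: print(world(c,[p],z).round(1), world(c,[p],1.4*z).round(1))
```

```text
[[429.9  82.6  21. ]] [[427.9  85.2  29.4]]
[[454.4 201.8  15. ]] [[452.6 201.6  21. ]]
[[450.9 323.1  15. ]] [[449.2 320.9  21. ]]
```

Emit:
servo_tool(
  deltas=[
    [[-0.012,-0.18,0],[0,0,0],1],
    [[0,-0.18,0.1],[0,0,0],1],
    [[0,-0.187,0.1],[0,0,0],1],
    [[0,0,0.15],[0,0,0],1],
    [[0,0,0.2],[0,0,0],1],
    [[0,0,0.15],[0,0,0],1],
    [[0,0,0],[0,0,0],1],
    [[0,0,0],[0,0,0],1],
  ],
)

```text
time_s: 2.45
eef_pos: [428.2, 84.1, 92.2]
ee_rot: [0.0, -0.001, 1.0, 0.0]
force: [-0.5, -0.6, 0.2]
grip_width: 1.005
grip_force: 0.0
```

Run:
```python
from h import *
cv2.imwrite("pics/w2.png",optics.capture("wrist"))
```

```text
(no output)
```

View pics/w2.png

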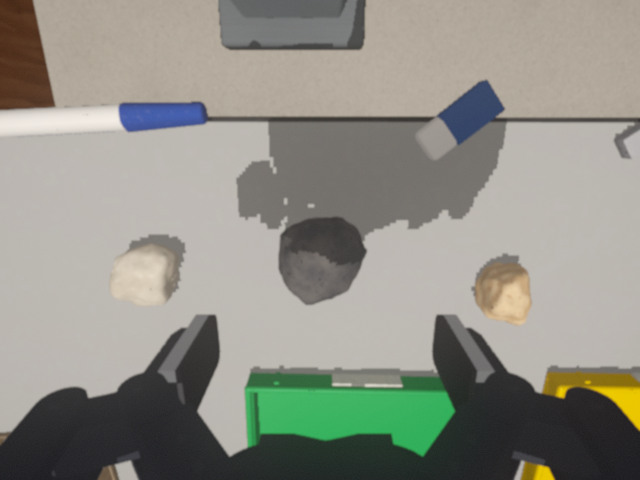

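The basalt is centred at (321,260), nearly mid-way between the fingers (centre line at 326). I'll nudge −3 mm in y, descend and close.

Emit:
servo_tool(
  deltas=[
    [[-0.007,-0.015,0.1],[0,0,0],1],
    [[0,0,0.12],[0,0,0],1],
    [[0,0,0.12],[0,0,0],1],
    [[0,0,0.1],[0,0,0],1],
    [[0,0,0],[0,0,0],0.3],
    [[0,0,0],[0,0,0],0.3],
    [[0,0,0],[0,0,0],0.3],
    [[0,0,0],[0,0,0],0.3],
  ],
  squeeze=50,
)

```text
time_s: 3.3
eef_pos: [430.7, 80.3, 5.5]
ee_rot: [0.002, -0.0, 1.0, -0.0]
force: [-2.8, -2.3, 8.0]
grip_width: 0.608
grip_force: 50.4
```

Emit:
servo_tool(
  deltas=[
    [[0,0,0],[0,0,0],0.2],
    [[0,0,0],[0,0,0],0.2],
    [[0,0,0],[0,0,0],0.2],
  ],
)

```text
time_s: 3.6
eef_pos: [430.8, 80.2, 5.5]
ee_rot: [0.002, -0.0, 1.0, -0.0]
force: [-2.5, -2.3, 9.8]
grip_width: 0.608
grip_force: 50.5
```

Emit:
servo_tool(
  deltas=[
    [[0,0,-0.1],[0,0,0],0.2],
    [[0,0,-0.2],[0,0,0],0.2],
    [[0,0,-0.2],[0,0,0],0.2],
    [[0,0,-0.15],[0,0,0],0.2],
    [[-0.026,-0.1,0],[0,0,0],0.2],
    [[-0.026,-0.2,0],[0,0,0],0.2],
    [[-0.026,-0.2,0],[0,0,0],0.2],
    [[-0.026,-0.2,0],[0,0,0],0.2],
  ],
)

```text
time_s: 4.4
eef_pos: [450.6, -61.0, 135.0]
ee_rot: [0.001, -0.001, 1.0, -0.0]
force: [0.8, -0.6, -2.9]
grip_width: 0.607
grip_force: 53.2
```

Emit:
servo_tool(
  deltas=[
    [[-0.026,-0.2,0],[0,0,0],0.2],
    [[-0.026,-0.2,0],[0,0,0],0.2],
    [[-0.026,-0.2,0],[0,0,0],0.2],
    [[-0.026,-0.2,0],[0,0,0],0.2],
    [[-0.026,-0.2,0],[0,0,0],0.2],
    [[-0.026,-0.2,0],[0,0,0],0.2],
    [[0,-0.075,0],[0,0,0.077],0.2],
    [[0,0,0],[0,0,0],0.2],
  ],
)

```text
time_s: 5.2
eef_pos: [481.5, -316.5, 134.6]
ee_rot: [0.001, 0.062, 0.998, -0.001]
force: [-0.1, 0.7, -3.4]
grip_width: 0.606
grip_force: 53.2
```

Run:
```python
from h import *
s=telemetry.sense(); print(np.round(s["eef_pos"],1),s["grip_width"],s["grip_force"])
c=cam("wrist"); im=optics.capture("wrist"); cv2.imwrite("pics/w3.png",im)
m=cv2.inRange(cv2.cvtColor(im,cv2.COLOR_BGR2HSV),(0,170,70),(8,255,255))|cv2.inRange(cv2.cvtColor(im,cv2.COLOR_BGR2HSV),(174,170,70),(180,255,255))
p=np.argwhere(m)[:,::-1]; print(p.min(0),p.max(0)); print(cv2.minAreaRect(world(c,p,15)[:,:2].astype(np.float32)))
```

```text
[ 481.5 -316.5  134.6] 0.6063078794964554 53.2058202297776
[162 153] [411 315]
((482.4612731933594, -344.04541015625), (173.5525665283203, 123.8494644165039), 83.38386535644531)
```

View pics/w3.png

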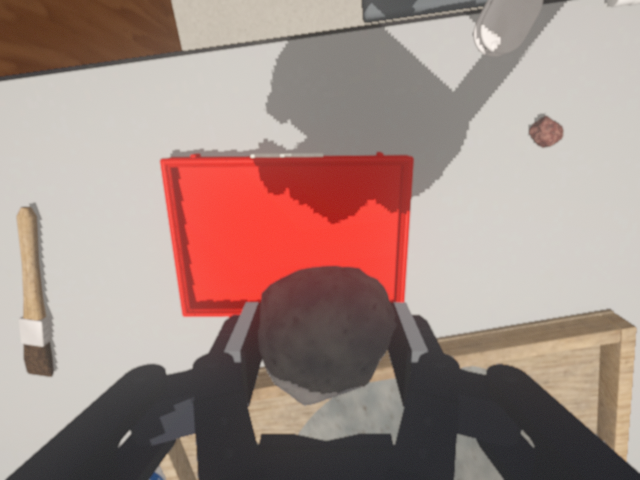

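The basalt is held over the tray; the granite shows at (546,131). Lowering it and releasing.

Emit:
servo_tool(
  deltas=[
    [[0,0,0.15],[0,0,0],0.2],
    [[0,0,0.15],[0,0,0],0.2],
    [[0,0,0.15],[0,0,0],0.2],
    [[0,0,0.1],[0,0,0],0.2],
    [[0,0,0.05],[0,0,0],0.2],
    [[0,0,0.015],[0,0,0],0.2],
    [[0,0,0.005],[0,0,0],0.2],
    [[0,0,0.003],[0,0,0],0.2],
  ],
)

```text
time_s: 6.05
eef_pos: [482.2, -314.8, 9.9]
ee_rot: [0.001, 0.06, 0.998, -0.001]
force: [-0.6, -0.3, -2.9]
grip_width: 0.6
grip_force: 53.2
```

Emit:
servo_tool(
  deltas=[
    [[0,0,0.003],[0,0,0],0.2],
    [[0,0,0],[0,0,0],0.2],
    [[0,0,0.003],[0,0,0],0.2],
    [[0,0,0],[0,0,0],0.2],
  ],
)

```text
time_s: 6.45
eef_pos: [482.2, -314.9, 9.5]
ee_rot: [0.001, 0.06, 0.998, -0.001]
force: [-3.6, 2.7, 11.4]
grip_width: 0.603
grip_force: 53.7
```

Emit:
servo_tool(
  deltas=[
    [[0,0,0],[0,0,0],0.7],
    [[0,0,0],[0,0,0],0.8],
    [[0,0,0],[0,0,0],0.8],
    [[0,0,0],[0,0,0],0.8],
    [[0,0,-0.1],[0,0,0],0.8],
    [[0,0,-0.2],[0,0,0],0.8],
    [[0,0,-0.2],[0,0,0],0.8],
    [[0,0,-0.2],[0,0,0],0.8],
  ],
)

```text
time_s: 7.25
eef_pos: [481.5, -314.4, 149.0]
ee_rot: [-0.0, 0.06, 0.998, 0.0]
force: [0.4, -0.2, 0.2]
grip_width: 0.8
grip_force: 0.0
```

Emit:
servo_tool(
  deltas=[
    [[0.05,0.18,0],[0,0,-0.077],0.8],
    [[0.05,0.18,0],[0,0,0],0.8],
    [[0.05,0.18,0],[0,0,0],0.8],
    [[0.05,0.18,0],[0,0,0],0.8],
    [[0,0,0],[0,0,0],0.8],
    [[0,0,0],[0,0,0],0.8],
  ],
)

```text
time_s: 7.85
eef_pos: [446.3, -169.5, 147.9]
ee_rot: [0.0, -0.001, 1.0, -0.0]
force: [1.0, -0.0, -0.2]
grip_width: 0.798
grip_force: 0.0
```

```bash
python3 look.py w4 gran lime
```

```text
[ 446.3 -169.5  147.9] [ 4.e-04 -7.e-04  1.e+00 -3.e-04]
gran (np.int64(345), np.int64(202)) centroid [ 404.9 -154.8] rect [ 412.2 -155.6] [53.8 83.7] 0 {0: 54, 15: 63, 30: 76, 45: 87, 60: 92, 75: 90, 90: 84, 105: 87, 120: 86, 135: 80, 150: 69, 165: 63}
lime (np.int64(502), np.int64(223)) centroid [430.9 -44.1] rect [431.2 -44.2] [22.6 52.7] 33 {0: 35, 15: 29, 30: 24, 45: 27, 60: 32, 75: 40, 90: 46, 105: 51, 120: 53, 135: 51, 150: 48, 165: 43}
```

View pics/w4.png

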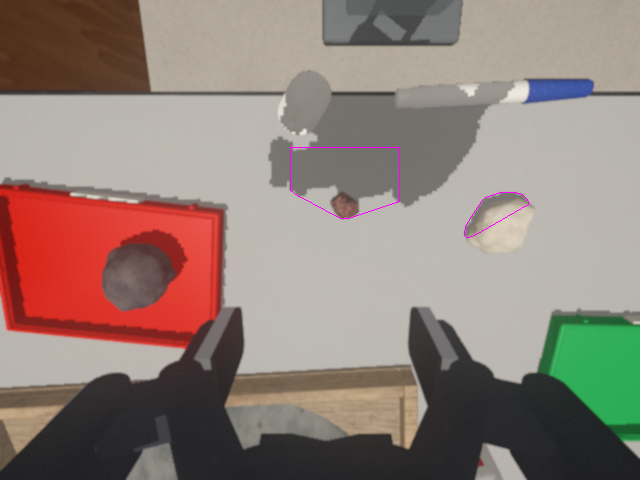

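The basalt lies in the red tray at (138,276). The granite is at (345,205) in the gripper's shadow, and the limestone is at (500,224) with its long axis roughly along y.

Run:
```python
from h import *
c=cam("wrist")
for p,z in [((345,206),7),((500.5,224),13),((138,277),25)]: print(world(c,[p],z).round(1))
```

```text
[[ 429.8 -155.9    7. ]]
[[442.8 -36.   13. ]]
[[ 481.6 -316.1   25. ]]
```

Emit:
servo_tool(
  deltas=[
    [[0.0825,0.0675,0.1],[0,0,0],0.5],
    [[0,0,0.15],[0,0,0],0.5],
    [[0,0,0.15],[0,0,0],0.5],
    [[0,0,0.15],[0,0,0],0.5],
    [[0,0,0.12],[0,0,0],0.5],
    [[0,0,0.06],[0,0,0],0.5],
    [[0,0,0],[0,0,0],0.3],
    [[0,0,0],[0,0,0],0],
  ],
  squeeze=25,
)

```text
time_s: 8.7
eef_pos: [430.0, -156.8, 2.1]
ee_rot: [0.0, 0.0, 1.0, -0.0]
force: [0.1, -0.1, 0.2]
grip_width: 0.227
grip_force: 24.4
```

Emit:
servo_tool(
  deltas=[
    [[0,0,0],[0,0,0],0],
    [[0,0,0],[0,0,0],0],
    [[0,0,0],[0,0,0],0],
    [[0,0,0],[0,0,0],0],
  ],
)

```text
time_s: 9.1
eef_pos: [429.7, -156.2, 1.8]
ee_rot: [0.0, -0.0, 1.0, -0.0]
force: [-0.3, -0.1, -0.5]
grip_width: 0.228
grip_force: 24.4
```

Emit:
servo_tool(
  deltas=[
    [[0,0,-0.14],[0,0,0],0],
    [[0,0,-0.2],[0,0,0],0],
    [[0,0,-0.2],[0,0,0],0],
    [[-0.039,-0.19,-0.1],[0,0,0],0],
    [[-0.039,-0.19,0],[0,0,0],0],
    [[-0.039,-0.19,0],[0,0,0],0],
    [[-0.039,-0.19,0],[0,0,0],0],
    [[-0.039,-0.19,0],[0,0,0],0],
  ],
)

```text
time_s: 9.9
eef_pos: [468.7, -347.6, 129.6]
ee_rot: [0.0, -0.0, 1.0, -0.0]
force: [1.5, 0.2, -0.2]
grip_width: 0.228
grip_force: 24.6
```

Emit:
servo_tool(
  deltas=[
    [[-0.039,-0.2,0],[0,0,0.075],0],
    [[0,0,0],[0,0,0],0],
    [[0,0,0.1],[0,0,0],0],
    [[0,0,0.15],[0,0,0],0],
    [[0,0,0],[0,0,0],0],
  ],
)

```text
time_s: 10.4
eef_pos: [475.0, -384.1, 76.0]
ee_rot: [-0.003, 0.058, 0.998, 0.003]
force: [-0.9, -0.1, -1.2]
grip_width: 0.227
grip_force: 24.6
```

Emit:
servo_tool(
  deltas=[
    [[0,0,0.15],[0,0,0],0],
    [[0,0,0.13],[0,0,0],0],
    [[0,0,0.04],[0,0,0],0],
    [[0,0,0],[0,0,0],0],
    [[0,0,0],[0,0,0],0],
  ],
)

```text
time_s: 10.9
eef_pos: [477.1, -386.7, 17.3]
ee_rot: [0.001, 0.059, 0.998, -0.001]
force: [0.2, -0.0, -0.3]
grip_width: 0.225
grip_force: 24.6
```

Emit:
servo_tool(
  deltas=[
    [[0,0,0.03],[0,0,0],0],
    [[0,0,0.02],[0,0,0],0],
    [[0,0,0.005],[0,0,0],0],
    [[0,0,0],[0,0,0],0],
    [[0,0,0.002],[0,0,0],0],
    [[0,0,0],[0,0,0],0],
  ],
)

```text
time_s: 11.5
eef_pos: [476.7, -386.4, 5.5]
ee_rot: [0.0, 0.059, 0.998, -0.0]
force: [-1.8, 3.4, 10.8]
grip_width: 0.231
grip_force: 25.3
```

Emit:
servo_tool(
  deltas=[
    [[0,0,0],[0,0,0],0.33],
    [[0,0,0],[0,0,0],0.33],
    [[0,0,0],[0,0,0],0.33],
    [[0,0,-0.1],[0,0,0],0.33],
    [[0,0,-0.2],[0,0,0],0.33],
    [[0,0,-0.2],[0,0,0],0.4],
    [[0,0,-0.2],[0,0,-0.075],1],
    [[0,0,0],[0,0,0],1],
  ],
)

```text
time_s: 12.3
eef_pos: [478.0, -387.9, 149.8]
ee_rot: [0.003, -0.002, 1.0, -0.004]
force: [0.3, -0.5, 0.3]
grip_width: 0.721
grip_force: 0.0
```

Run:
```python
from h import *
print(np.round(telemetry.sense()["eef_pos"],1))
c=cam("wrist"); im=optics.capture("wrist"); X=[(482,-315,25),(477,-386,10)]; p=proj(c,X); print(p.round())
cv2.imwrite("pics/w5.png",im)
```

```text
[ 478.  -387.9  149.8]
[[425. 237.]
 [330. 225.]]
```

View pics/w5.png

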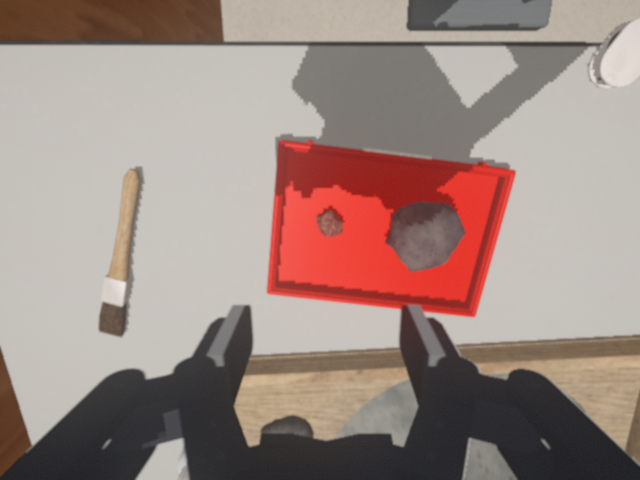

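Both igneous rocks lie on the floor of the red tray: granite (330,222), basalt (426,236). Limestone next.

Emit:
servo_tool(
  deltas=[
    [[0.02,0.195,0],[0,0,0],1],
    [[0.02,0.195,0],[0,0,0],1],
    [[0.02,0.195,0],[0,0,0],1],
    [[0.02,0.195,0],[0,0,0],1],
    [[0.02,0.195,0],[0,0,0],1],
    [[0.02,0.195,0],[0,0,0],1],
    [[0.02,0.195,0],[0,0,0],1],
    [[0.02,0.195,0],[0,0,0],1],
  ],
)

```text
time_s: 13.15
eef_pos: [443.3, -72.4, 142.9]
ee_rot: [-0.001, 0.0, 1.0, 0.0]
force: [0.5, 0.3, -0.1]
grip_width: 1.002
grip_force: 0.0
```

Emit:
servo_tool(
  deltas=[
    [[0.02,0.2,0],[0,0,0],1],
    [[0,0,0.15],[0,0,0],1],
    [[0,0,0.15],[0,0,0],1],
    [[0,0,0],[0,0,0],1],
    [[0,0,0],[0,0,0],1],
  ],
)

```text
time_s: 13.65
eef_pos: [440.1, -34.2, 84.0]
ee_rot: [-0.001, 0.0, 1.0, 0.0]
force: [-0.4, -0.1, 1.5]
grip_width: 0.999
grip_force: 0.0
```

Run:
```python
from h import *
print(np.round(telemetry.sense()["eef_pos"],1))
c=cam("wrist"); im=optics.capture("wrist"); p=proj(c,(443,-36,13))[0].astype(int); print(p)
h=cv2.cvtColor(im,cv2.COLOR_BGR2HSV); 
cv2.imwrite("pics/w6.png",im[100:400,120:520])
```

```text
[440.1 -34.2  84. ]
[323 261]
```

View pics/w6.png

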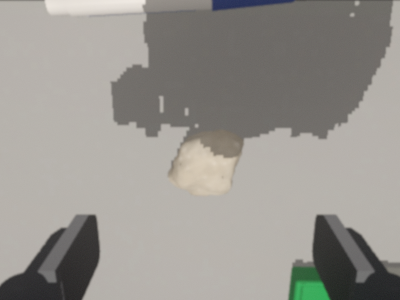

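The limestone is centred at full-frame (325,263), on the gripper axis. Its short axis (~41 mm) lies about 30° round, so I turn, descend and grip.

Emit:
servo_tool(
  deltas=[
    [[-0.018,-0.005,0],[0,0,0.083],1],
    [[0,0,0.05],[0,0,0.083],1],
    [[0,0,0.05],[0,0,0.083],1],
    [[0,0,0.05],[0,0,0.083],1],
    [[0,0,0.13],[0,0,0],1],
    [[0,0,0.125],[0,0,0],1],
    [[0,0,0],[0,0,0],0.9],
    [[0,0,0],[0,0,0],0.2],
  ],
  squeeze=40,
)

```text
time_s: 14.5
eef_pos: [444.6, -35.5, 4.3]
ee_rot: [0.001, 0.258, 0.966, -0.0]
force: [0.2, -0.4, 0.2]
grip_width: 0.752
grip_force: 0.0
```

Emit:
servo_tool(
  deltas=[
    [[0,0,0],[0,0,0],0.2],
    [[0,0,0],[0,0,0],0.2],
    [[0,0,0],[0,0,0],0.2],
    [[0,0,0],[0,0,0],0.2],
    [[0,0,0],[0,0,0],0.2],
  ],
)

```text
time_s: 15.0
eef_pos: [444.8, -35.5, 4.8]
ee_rot: [0.001, 0.257, 0.966, -0.0]
force: [-2.0, 0.1, 11.8]
grip_width: 0.437
grip_force: 38.9
```

Emit:
servo_tool(
  deltas=[
    [[0,0,-0.1],[0,0,0],0.2],
    [[0,0,-0.15],[0,0,0],0.2],
    [[0,0,-0.15],[0,0,-0.08],0.2],
    [[0,0,-0.15],[0,0,-0.08],0.2],
    [[0,0,-0.1],[0,0,-0.08],0.2],
    [[0,0,0],[0,0,-0.08],0.2],
    [[0,0,0],[0,0,0],0.2],
    [[0,0,0],[0,0,0],0.2],
  ],
)

```text
time_s: 15.8
eef_pos: [443.7, -35.1, 133.3]
ee_rot: [0.0, 0.011, 1.0, -0.0]
force: [0.4, 0.1, -0.9]
grip_width: 0.435
grip_force: 40.9
```

Emit:
servo_tool(
  deltas=[
    [[-0.079,0.19,0],[0,0,0],0.2],
    [[-0.079,0.19,0],[0,0,0],0.2],
    [[-0.079,0.19,0],[0,0,0],0.2],
    [[-0.079,0.19,0],[0,0,0],0.2],
    [[-0.079,0.19,0],[0,0,0],0.2],
    [[-0.079,0.19,0],[0,0,0],0.2],
    [[-0.079,0.19,0],[0,0,0],0.2],
    [[-0.079,0.19,0],[0,0,0],0.2],
  ],
)

```text
time_s: 16.6
eef_pos: [576.0, 268.1, 132.5]
ee_rot: [-0.001, 0.011, 1.0, -0.0]
force: [0.9, -0.1, -0.5]
grip_width: 0.44
grip_force: 40.9
```

Emit:
servo_tool(
  deltas=[
    [[-0.079,0.15,0],[0,0,0],0.2],
    [[0,0,0],[0,0,0],0.2],
    [[0,0,0.1],[0,0,0],0.2],
    [[0,0,0.15],[0,0,0],0.2],
    [[0,0,0],[0,0,0],0.2],
    [[0,0,0],[0,0,0],0.2],
  ],
)

```text
time_s: 17.2
eef_pos: [592.1, 295.7, 83.4]
ee_rot: [-0.0, 0.01, 1.0, -0.0]
force: [0.8, -1.1, 0.1]
grip_width: 0.437
grip_force: 40.9
```

Run:
```python
from h import *
print(np.round(telemetry.sense()["eef_pos"],1))
im=optics.capture("wrist"); cv2.imwrite("pics/w7.png",im)
```

```text
[592.1 295.7  83.4]
```

View pics/w7.png

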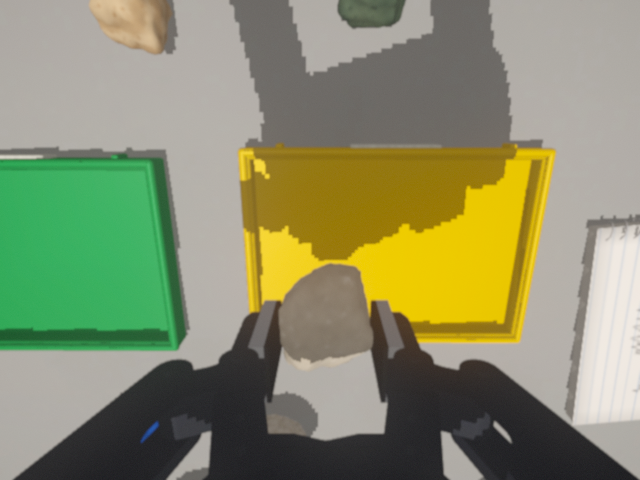

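The limestone is held over the left half of the yellow tray (tray 242–550, 148–342). Lowering.

Emit:
servo_tool(
  deltas=[
    [[0.015,0.02,0.1],[0,0,0],0.2],
    [[0,0,0.13],[0,0,0],0.2],
    [[0,0,0.1],[0,0,0],0.2],
    [[0,0,0.035],[0,0,0],0.2],
    [[0,0,0],[0,0,0],0.2],
    [[0,0,0],[0,0,0],0.2],
  ],
)

```text
time_s: 17.85
eef_pos: [590.2, 300.4, 11.9]
ee_rot: [0.001, 0.009, 1.0, 0.0]
force: [0.5, 0.1, 0.1]
grip_width: 0.438
grip_force: 40.9
```

Emit:
servo_tool(
  deltas=[
    [[0,0,0.01],[0,0,0],0.2],
    [[0,0,0.004],[0,0,0],0.2],
    [[0,0,0],[0,0,0],0.2],
    [[0,0,0.002],[0,0,0],0.2],
    [[0,0,0],[0,0,0],0.2],
  ],
)

```text
time_s: 18.35
eef_pos: [590.0, 300.4, 8.9]
ee_rot: [0.001, 0.009, 1.0, 0.0]
force: [-2.0, -1.2, 8.1]
grip_width: 0.44
grip_force: 41.6
```

Emit:
servo_tool(
  deltas=[
    [[0,0,0],[0,0,0],0.58],
    [[0,0,0],[0,0,0],0.58],
    [[0,0,0],[0,0,0],0.58],
    [[0,0,-0.1],[0,0,0],0.58],
    [[0,0,-0.2],[0,0,0],0.58],
    [[0,0,-0.2],[0,0,0],1],
    [[0.17,-0.1225,-0.1],[0,0,0],1],
    [[0.17,-0.1225,0],[0,0,0],1],
  ],
)

```text
time_s: 19.15
eef_pos: [521.0, 252.4, 129.8]
ee_rot: [0.003, 0.009, 1.0, 0.001]
force: [0.8, 0.0, -0.1]
grip_width: 0.999
grip_force: 0.0
```

Emit:
servo_tool(
  deltas=[
    [[0.17,-0.1225,0],[0,0,0],1],
    [[0.17,-0.1225,0],[0,0,0],1],
    [[0,0,0.15],[0,0,0],1],
    [[0,0,0.1],[0,0,0],1],
    [[0,0,0],[0,0,0],1],
    [[0,0,0],[0,0,0],1],
  ],
)

```text
time_s: 19.75
eef_pos: [451.9, 204.8, 77.4]
ee_rot: [0.0, 0.009, 1.0, 0.0]
force: [0.2, -0.8, 0.8]
grip_width: 1.002
grip_force: 0.0
```

Run:
```python
from h import *
print(np.round(telemetry.sense()["eef_pos"],1))
c=cam("wrist"); im=optics.capture("wrist"); print(proj(c,[(454,202,15),(590,300,17)]))
cv2.imwrite("pics/w8.png",im)
```

```text
[451.9 204.8  77.4]
[[322.10069721 265.76174804]
 [466.58041066 445.2639675 ]]
```

View pics/w8.png

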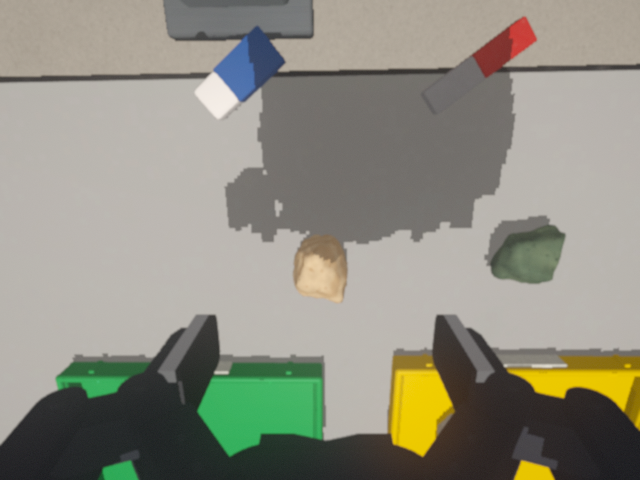

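The sandstone is centred at (320,268), its sides parallel to the fingers' travel normal. Descend and grip.

Emit:
servo_tool(
  deltas=[
    [[-0.015,-0.019,0.1],[0,0,0],1],
    [[0,0,0.13],[0,0,0],1],
    [[0,0,0.13],[0,0,0],1],
    [[0,0,0.01],[0,0,0],0.7],
    [[0,0,0],[0,0,0],0.2],
    [[0,0,0],[0,0,0],0.2],
    [[0,0,0],[0,0,0],0.2],
    [[0,0,0],[0,0,0],0.2],
  ],
)

```text
time_s: 20.6
eef_pos: [455.4, 201.2, 4.6]
ee_rot: [0.001, 0.009, 1.0, 0.0]
force: [-2.6, -0.9, 9.2]
grip_width: 0.359
grip_force: 39.0
```

Emit:
servo_tool(
  deltas=[
    [[0,0,0],[0,0,0],0.2],
    [[0,0,0],[0,0,0],0.2],
    [[0,0,0],[0,0,0],0.2],
    [[0,0,0],[0,0,0],0.2],
  ],
)

```text
time_s: 21.0
eef_pos: [455.4, 201.2, 4.7]
ee_rot: [0.001, 0.009, 1.0, 0.0]
force: [-1.0, -0.2, 8.1]
grip_width: 0.361
grip_force: 39.0
```

Emit:
servo_tool(
  deltas=[
    [[0,0,-0.1],[0,0,0],0.1],
    [[0,0,-0.2],[0,0,0],0.1],
    [[0,0,-0.2],[0,0,0],0.1],
    [[-0.133,0.17,-0.1],[0,0,0],0.1],
    [[-0.133,0.17,0],[0,0,0],0.1],
    [[-0.133,0.17,0],[0,0,0],0.1],
    [[-0.133,0.17,0],[0,0,0],0.1],
    [[-0.133,0.17,0],[0,0,0],0.1],
  ],
)

```text
time_s: 21.8
eef_pos: [591.4, 369.9, 124.1]
ee_rot: [0.001, 0.009, 1.0, 0.0]
force: [0.1, 0.3, 0.6]
grip_width: 0.362
grip_force: 40.1
```

Emit:
servo_tool(
  deltas=[
    [[0,0,0.1],[0,0,0],0.1],
    [[0,0,0.15],[0,0,0],0.1],
    [[0,0,0.15],[0,0,0],0.1],
    [[0,0,0],[0,0,0],0.1],
    [[0,0,0],[0,0,0],0.1],
  ],
)

```text
time_s: 22.3
eef_pos: [590.9, 368.6, 44.3]
ee_rot: [0.0, 0.009, 1.0, 0.0]
force: [0.3, 0.5, 0.4]
grip_width: 0.362
grip_force: 40.1
```

Emit:
servo_tool(
  deltas=[
    [[0,0,0.1],[0,0,0],0.1],
    [[0,0,0.06],[0,0,0],0.1],
    [[0,0,0.01],[0,0,0],0.1],
    [[0,0,0],[0,0,0],0.1],
    [[0,0,0.005],[0,0,0],0.1],
    [[0,0,0],[0,0,0],0.1],
  ],
)

```text
time_s: 22.9
eef_pos: [591.0, 368.6, 8.8]
ee_rot: [0.001, 0.009, 1.0, 0.0]
force: [0.1, -0.1, 0.6]
grip_width: 0.36
grip_force: 40.3
```

Emit:
servo_tool(
  deltas=[
    [[0,0,0.002],[0,0,0],0.1],
    [[0,0,0],[0,0,0],0.1],
    [[0,0,0.002],[0,0,0],0.1],
    [[0,0,0],[0,0,0],0.1],
  ],
)

```text
time_s: 23.3
eef_pos: [591.0, 368.6, 8.7]
ee_rot: [0.001, 0.009, 1.0, 0.0]
force: [-3.5, -1.2, 7.2]
grip_width: 0.358
grip_force: 40.9
```

Emit:
servo_tool(
  deltas=[
    [[0,0,0],[0,0,0],0.5],
    [[0,0,0],[0,0,0],0.5],
    [[0,0,0],[0,0,0],0.5],
    [[0,0,-0.1],[0,0,0],0.5],
    [[0,0,-0.2],[0,0,0],0.5],
    [[0,0,-0.2],[0,0,0],1],
    [[0.179,-0.058,-0.1],[0,0,0],1],
    [[0.179,-0.058,0],[0,0,0],1],
  ],
)

```text
time_s: 24.1
eef_pos: [519.1, 346.7, 130.2]
ee_rot: [0.003, 0.009, 1.0, 0.001]
force: [0.9, 0.6, 0.2]
grip_width: 0.98
grip_force: 0.0
```

Emit:
servo_tool(
  deltas=[
    [[0.179,-0.058,0],[0,0,0],1],
    [[0.179,-0.058,0],[0,0,0],1],
    [[0,0,0.1],[0,0,0.083],1],
    [[0,0,0.15],[0,0,0.083],1],
    [[0,0,0],[0,0,0],1],
    [[0,0,0],[0,0,0],1],
  ],
)

```text
time_s: 24.7
eef_pos: [446.7, 324.7, 77.5]
ee_rot: [-0.0, 0.137, 0.991, -0.0]
force: [1.3, -0.3, 2.0]
grip_width: 1.005
grip_force: 0.0
```

Run:
```python
from h import *
print(np.round(telemetry.sense()["eef_pos"],1))
c=cam("wrist"); im=optics.capture("wrist"); print(proj(c,[(448,322,15)]))
cv2.imwrite("pics/w9.png",im)
```

```text
[446.7 324.7  77.5]
[[322.39991034 265.24185954]]
```

View pics/w9.png

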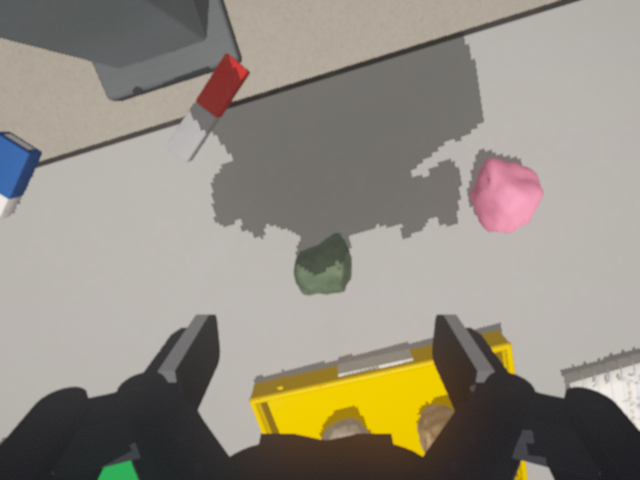

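The serpentinite is centred at (323,265), its sides now upright between the fingers. Both sedimentary rocks are visible in the yellow tray. Grip.

Emit:
servo_tool(
  deltas=[
    [[-0.01,-0.012,0.1],[0,0,0],1],
    [[0,0,0.13],[0,0,0],1],
    [[0,0,0.13],[0,0,0],1],
    [[0,0,0.01],[0,0,0],0.7],
    [[0,0,0],[0,0,0],0.2],
    [[0,0,0],[0,0,0],0.2],
    [[0,0,0],[0,0,0],0.2],
    [[0,0,0],[0,0,0],0.2],
  ],
)

```text
time_s: 25.55
eef_pos: [448.7, 322.2, 5.2]
ee_rot: [0.001, 0.139, 0.99, 0.001]
force: [-2.7, -2.2, 9.1]
grip_width: 0.367
grip_force: 38.8
```

Emit:
servo_tool(
  deltas=[
    [[0,0,0],[0,0,0],0.2],
    [[0,0,0],[0,0,0],0.2],
    [[0,0,0],[0,0,0],0.2],
    [[0,0,0],[0,0,0],0.2],
  ],
)

```text
time_s: 25.95
eef_pos: [448.7, 322.2, 5.2]
ee_rot: [0.001, 0.139, 0.99, 0.001]
force: [-1.3, -1.3, 8.7]
grip_width: 0.369
grip_force: 38.8
```

Emit:
servo_tool(
  deltas=[
    [[0,0,-0.1],[0,0,0],0.1],
    [[0,0,-0.2],[0,0,0],0.1],
    [[0,0,-0.2],[0,0,-0.088],0.1],
    [[0,0,-0.12],[0,0,-0.088],0.1],
    [[0,0,0],[0,0,0],0.1],
    [[-0.114,-0.172,0],[0,0,0],0.1],
    [[-0.114,-0.172,0],[0,0,0],0.1],
    [[-0.114,-0.172,0],[0,0,0],0.1],
  ],
)

```text
time_s: 26.75
eef_pos: [516.1, 217.2, 126.5]
ee_rot: [-0.0, 0.002, 1.0, -0.0]
force: [0.2, -0.4, -1.6]
grip_width: 0.363
grip_force: 39.8
```

Emit:
servo_tool(
  deltas=[
    [[-0.114,-0.172,0],[0,0,0],0.1],
    [[-0.114,-0.172,0],[0,0,0],0.1],
    [[-0.114,-0.172,0],[0,0,0],0.1],
    [[0,0,0.1],[0,0,0],0.1],
    [[0,0,0.15],[0,0,0],0.1],
    [[0,0,0],[0,0,0],0.1],
    [[0,0,0],[0,0,0],0.1],
  ],
)

```text
time_s: 27.45
eef_pos: [583.8, 115.2, 77.1]
ee_rot: [-0.0, 0.002, 1.0, 0.0]
force: [0.5, -0.6, -0.3]
grip_width: 0.367
grip_force: 39.9
```

Run:
```python
from h import *
print(np.round(telemetry.sense()["eef_pos"],1))
c=cam("wrist"); im=optics.capture("wrist"); m=cv2.inRange(cv2.cvtColor(im,cv2.COLOR_BGR2HSV),(60,150,50),(85,255,255))
k,L,st,ce=cv2.connectedComponentsWithStats(m); p=np.argwhere(L==1+np.argmax(st[1:,4]))[:,::-1]
w=world(c,p,17)[:,:2]; print(p.min(0),p.max(0),w.min(0),w.max(0))
cv2.imwrite("pics/w10.png",im)
```

```text
[583.8 115.2  77.1]
[169 167] [469 364] [528.35651741  24.54135312] [653.07371076 197.82848685]
```

Emit:
servo_tool(
  deltas=[
    [[-0.025,0,0.1],[0,0,0],0.1],
    [[0,0,0.12],[0,0,0],0.1],
    [[0,0,0.08],[0,0,0],0.1],
    [[0,0,0.03],[0,0,0],0.1],
    [[0,0,0],[0,0,0],0.1],
    [[0,0,0.005],[0,0,0],0.1],
    [[0,0,0],[0,0,0],0.1],
  ],
)

```text
time_s: 28.2
eef_pos: [589.6, 115.1, 11.2]
ee_rot: [0.001, 0.001, 1.0, -0.0]
force: [-0.5, 0.4, -1.3]
grip_width: 0.363
grip_force: 39.9
```

Emit:
servo_tool(
  deltas=[
    [[0,0,0.005],[0,0,0],0.1],
    [[0,0,0.003],[0,0,0],0.1],
    [[0,0,0],[0,0,0],0.1],
    [[0,0,0.003],[0,0,0],0.1],
    [[0,0,0],[0,0,0],0.1],
  ],
)

```text
time_s: 28.7
eef_pos: [589.5, 115.0, 9.2]
ee_rot: [0.001, 0.001, 1.0, -0.0]
force: [-3.1, -0.4, 10.6]
grip_width: 0.367
grip_force: 42.1
```

Contact. Release, rise, back away, and check with the fixed camera.

Emit:
servo_tool(
  deltas=[
    [[0,0,0],[0,0,0],0.55],
    [[0,0,0],[0,0,0],0.55],
    [[0,0,0],[0,0,0],0.55],
    [[0,0,-0.1],[0,0,0],0.55],
    [[0,0,-0.2],[0,0,0],0.55],
    [[0,0,-0.2],[0,0,0],0.6],
    [[0.2,0,-0.2],[0,0,0],0.6],
    [[0.2,0,-0.1],[0,0,0],0.6],
  ],
)

```text
time_s: 29.5
eef_pos: [513.8, 115.1, 165.5]
ee_rot: [0.002, 0.002, 1.0, 0.0]
force: [0.1, 0.6, 0.7]
grip_width: 0.596
grip_force: 0.0
```

Emit:
servo_tool(
  deltas=[
    [[0.2,0,-0.1],[0,0,0],0.6],
    [[0.2,0,0],[0,0,0],0.6],
    [[0.15,0,0],[0,0,0],0.6],
    [[0,0,0],[0,0,0],0.6],
    [[0,0,0],[0,0,0],0.6],
  ],
)

```text
time_s: 30.0
eef_pos: [403.9, 115.5, 183.6]
ee_rot: [0.001, 0.001, 1.0, -0.0]
force: [0.7, 0.9, -0.1]
grip_width: 0.601
grip_force: 0.0
```

Run:
```python
from h import *
t=optics.capture("top")[160:330,160:520]; s=optics.capture("side")[160:360,200:480]
a=cv2.resize(t,(600,283),interpolation=cv2.INTER_CUBIC); b=cv2.resize(s,(434,310),interpolation=cv2.INTER_CUBIC)
o=np.zeros((593,600,3),np.uint8); o[:283]=a; o[283:,:434]=b
cv2.imwrite("pics/final.png",o)
```

```text
(no output)
```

View pics/final.png

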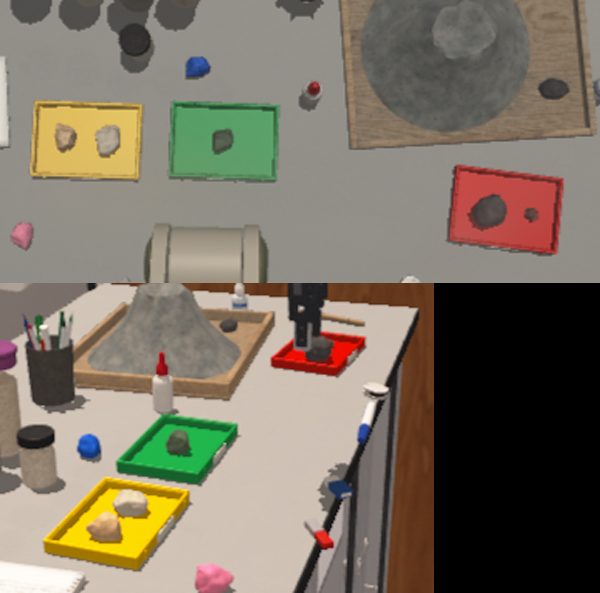

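The final view shows all five rocks lying inside their trays:
- **Yellow:** sandstone (65,137) and limestone (108,140).
- **Green:** serpentinite (222,140).
- **Red:** basalt (488,212) and granite (531,214).

The dropper and jar are still standing.

```bash
python3 -c "
from rig import ctrl; print(ctrl.finish_job())"
```

```text
the job is handed in; nothing more can be done
None
```

All five rocks are lying on the floors of their class trays, the dropper bottle and jar are still standing in place, and the job was handed in at about 30 s of robot time.

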